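# Unship the charged battery pack from a full charger and stand it in the kit tray

## Task

The battery pack whose gauge shows four green bars is charged. Take it by its handle, tip its top outward from under the charger's contact head with its foot still in the bay, lift it out, and stand it upright on the floor of the blue kit tray beside the meter, setting it down gently and letting go. Leave the other three packs seated and do not disturb the meter.

Things in the scene. Friction and masses are not known exactly. Their poses are not given: they have to be found in the camera images.
- charger: Light grey four-bay battery charger, fixed, 108 deep (x) x 168 wide (y) x 132 mm high. Origin: underside, below the middle of the seated row; +x to its rear housing, y along the row, z up; open front at -x. Pack floor at z = 10 mm, rear wall at x = +33 mm. Packs stand side by side at y = -56, -19, +19, +56 mm, 1.5 mm apart, between cheeks.
- charger_lip (a point): Middle of the top edge of the charger's front lip (x = -42, z = 32 mm in the charger's frame). The lip starts at x = -33 mm on the pack floor and slopes 22 degrees outward, so a pack can be tipped outward about its front foot edge by up to about 20 degrees (0.35 rad) with its foot staying put. A tipped pack falls back if let go.
- charger_head (a point): Front tip of the contact head under the hood (x = +21, z = 124 mm in the charger's frame). It overhangs the packs' bevelled rear shoulders by 12 mm: pulled straight up, a pack is stopped after about 5 mm. Tipped 0.35 rad, its top is clear; the rear foot is not, so lift it along its own tilted axis (forward as well as up) for at least 100 mm.
- pack_green: The charged battery pack: dark grey, 64 deep (x) x 36 wide (y) x 112 mm tall, 144 mm with its handle, about 0.36 kg; the gauge (windows high on its front and on its top) shows four green bars. Stands in any bay but the +y end one. Origin: centre of the underside; x to its rear as in the charger, z up. Top rear edge bevelled 14 x 14 mm. Flat foot.
- pack_green_grip (a point): Middle of that pack's handle bar: 14 mm forward (-x) of the pack's centre, 137 mm above its underside. The bar runs along y, 32 wide, 14 thick in x, 14 mm high, with 18 mm of air below it. Fingers go before and behind it, closing along x: free space before it, 28 mm behind it to the contact head while seated. Neighbours have equal handles 37.5 mm to the sides.
- pack_green_toe (a point): Middle of the front foot edge of the green-gauge pack (x = -32 mm, z = 0 in its frame), about which it tips outward.
- pack_red_1: Battery pack of the same shape, still charging: its gauge shows one or two red bars. Stays in the charger. Origin: centre of the underside.
- pack_red_2: As pack_red_1.
- pack_red_3: As pack_red_1.
- kit_tray: Open blue plastic tray, yellow tags on its ends, fixed, 112 (x) x 160 (y) x 42 mm high, walls 4 mm, inside floor 104 x 152 mm at z = 6 mm. Origin: centre of the underside, z up; y runs roughly along the charger's row. It lies in front of the charger. The meter lies in its +y half; the -y half is free (its middle is about y = -37 mm).
- meter: Grey meter with a dark display, 46 x 75 x 38 mm, loose, lying crosswise in the +y half of the kit tray. Origin: centre of the underside.

How it is judged (in metres and radians):
On the way:
1. the green-gauge pack is tipped outward by more than 0.15 rad with its front foot edge still in its bay (angle between pack_green's own z axis and vertical above 0.15 rad and z of pack_green_toe in the frame of charger below 0.03 m and x of pack_green_toe in the frame of charger between -0.045 and -0.015 m), for 0.1 s.
At the end, for the whole second after the job is handed in: The green-gauge pack stands on the floor of the kit tray, upright within 0.08 rad, at rest and released; the three other packs still stand in their bays (within 8 mm and 0.05 rad) and the meter lies where it lay (within 10 mm) (angle between pack_green's own z axis and vertical below 0.08 rad and z of pack_green in the frame of kit_tray below 0.01 m and x of pack_green in the frame of kit_tray between -0.04 and 0.04 m and y of pack_green in the frame of kit_tray between -0.064 and 0.064 m and linear speed of pack_green below 0.02 m/s and angle between each of pack_red_1, pack_red_2, pack_red_3's own z axis and vertical below 0.05 rad and distance of each of pack_red_1, pack_red_2, pack_red_3 from where it was at the start of the episode below 0.008 m and distance of meter from where it was at the start of the episode below 0.01 m); the robot touches nothing.
It fails at once if another pack is tipped by more than 0.15 rad or shifted by more than 20 mm (angle between any of pack_red_1, pack_red_2, pack_red_3's own z axis and vertical above 0.15 rad or distance of any of pack_red_1, pack_red_2, pack_red_3 from where it was at the start of the episode above 0.02 m).
It fails at once if the pack falls or is thrown into the tray (faster than 0.45 m/s within 45 mm of the tray's floor) (linear speed of pack_green above 0.45 m/s and z of pack_green in the frame of kit_tray below 0.05 m and horizontal distance between pack_green and kit_tray below 0.08 m).
It fails at once if the meter is shoved by more than 20 mm (distance of meter from where it was at the start of the episode above 0.02 m).
It also fails if it takes over 38 s, if anything falls off the work surface, if the arm or the gripper's body presses on something with over 40 N, if the wrist force passes 120 N, or if a joint passes its speed limit or range.

## Robot

A 6-joint arm with a two-finger parallel gripper is mounted at the origin on a cart in front of the work surface, level with it; the furniture and walls round the work are solid. World frame = base frame: x ahead of the robot, y to its left, z up, the work surface at z = 0. Lengths are in mm, angles in rad, forces in N, time in s.
With the tool pointing down it reaches from about 275 to 1000 mm from the base axis. Payload 8.4 kg.
Tool frame: the origin (TCP) lies at the very end of the fingers, on their centre line; the grasp point (between the pads) lies 19 mm behind it; z points along the fingers, y is the line along which they close (so a half turn about z gives the same grasp; the last joint's range is limited). The gripper opens to 85 mm and grips with 20 to 120 N. Pads are 22 mm wide; open, the fingers measure 114 mm over their backs; the gripper's body (76 mm by 85 mm) begins 54 mm behind the grasp point. The pads swing forward as they close: fully open they stand 13 mm farther back than shut.
Start: joints at [-1.103, 0.353, 1.633, -0, 1.155, -0.002], TCP at [282.941, -557.29, 231.281] pointing down, gripper open.
Joint ranges: [-2.63, 2.63], [-0.92, 2.1], [0.06, 2.66], [-1.3, 4.44], [0, 2.69], [-3.02, 3.02]. Speed limits (rad/s): [2.22, 2.22, 2.79, 3.14, 3.14, 3.14].

## Interface

Orientations are given as [roll, pitch, yaw] about the fixed x, y, z axes, in that order (R = Rz(yaw) Ry(pitch) Rx(roll)).
In Python, from rig import r, vision gives the robot as it stands. The module is installed in compiled form; this text tells all that it offers.
- The arm moves only by the tool play_rows, never from a script. Its argument "steps" is a list of rows, each an object with "delta_pos": the shift along the tool's x, y, z in cm, a list of three; "yaw": the turn about the tool's z in rad; "jaw": the opening in per cent of the stroke, from 0 (shut) to 100 (fully open). A call has exactly 8 rows; each row is the pose to reach, as a shift and turn from the pose commanded when the call began, along the tool's axes at that moment; what a row does not reach only later rows make up. A row lasts 1/10 s, in which the tool goes at most 50 mm and 8.59 degrees, less where a joint would pass 70% of its speed; a pose out of reach is approached as far as the arm can. A call with a gripper value outside its range is refused whole. The fingers move at their own pace and stop on an object; "grip_force" is the grip in N (left out, the last holds). Time passes only in rows, so rows that repeat a pose let the fingers close, or fill a call up. It gives the time, the measured TCP pose, the force, the opening and the grip force at its end, in the units of the state.
- r.sense(): the state, without advancing time (a new reading comes with each control period).
- vision.grab_frame(name): name is "scene" or "top" or "wrist"; returns (picture, depth): 384x512x3 uint8, red, green, blue; 384x512 float32, mm along the optical axis (not along the pixel's ray), 0 where there is no reading.
- vision.calibration(name): a dict with "mtx" (3x3 intrinsics, pixels), "k1" (the pictures are not rectified: a ray, as slopes to the right and down, at radius r is drawn at 1 + k1 r^2 times it, then the intrinsics apply), "extrinsics" (4x4, takes a point from camera to world coordinates). Camera axes: x right, y down, z forward; pixel columns grow to the right and rows downward; lengths in mm; the calibration is good to about 2 mm. A picture is of the moment at which its call begins: read the wrist's pose just before it. calibration takes no time and is no camera call; for the wrist camera it gives the pose at the moment of the call.
- r.sign_off(): hands the job in; it is judged then, once.
Trained networks look in the newest picture that a camera, given by its name, has taken for a name from the list of things; names that differ only in an ending like _2 or _b are one class to them, and where a whole thing is asked for, a point or a joint stands for the part that bears it (a point fixed in the world has none). Each returns a list of dicts, best first, with "conf" (0 to 1); they miss things now and then, are a little off and sometimes report something else, mostly with a low value. They report only what shows in the picture. A call takes as long as a camera call.
- vision.cut_out(camera, thing): "region" (384x512 bool, what is visible of it) and "uv" ([column, row] in pixels, amid what is visible of it).
- vision.landmark_of(camera, thing): "uv" ([column, row] in pixels: a listed point, or the origin of a listed thing).
The state is a dict: "clock": time; "qpos": joint angles; "qvel": joint speeds; "joint_efforts": joint torques, N m; "eef_pos": TCP position; "tcp_rot": TCP orientation; "contact_force": force on the tool from outside, world axes, zero at the start; "wrist_torque": the same for the moment, N m; "opening": opening from 0.0 (shut) to 1.0 (fully open); "grasp_force": force on a finger pad.
Only numpy, scipy, OpenCV 4.12 (cv2) and the standard library are available. Lean on these libraries where they do the work, as an engineer would, in place of code of your own. Each camera call takes 0.05 s, during which the arm holds its last target. There are 200 camera calls.

## Working session

There is one attempt and no reset: what is moved stays moved. The work goes in short steps, Python scripts to look and compute and a tool call to move; the robot and the scene stay as the last step left them, time stands still between calls to the robot, and variables do not carry over. Pictures are saved under pics/ and viewed, at most 10 in all, crops included, and the job is handed in when it is done.

Besides the shell and the picture viewer there is one more tool, called after ">>>" as name(argument=value, ...) on one line, values as JSON. play_rows: Moves the arm, as the interface text tells. Its arguments: {"type":"object","properties":{"steps":{"type":"array"},"grip_force":{"type":"number"}},"required":["steps"]}

```bash
mkdir -p pics; cat > h.py <<'E'
import numpy as np, cv2
from rig import r, vision
from scipy.spatial.transform import Rotation as R
def ray(c,uv):
    K=np.array(c["mtx"],float);T=np.array(c["extrinsics"],float)
    d=np.array([(uv[0]-K[0,2])/K[0,0],(uv[1]-K[1,2])/K[1,1]]);u=d.copy()
    for _ in range(20): u=d/(1+c["k1"]*(u@u))
    return T,np.array([u[0],u[1],1.])
def pt(c,uv,z):  # at depth
    T,v=ray(c,uv); return T[:3,:3]@(v*z)+T[:3,3]
def onz(c,uv,h):
    T,v=ray(c,uv); w=T[:3,:3]@v; return T[:3,3]+w*(h-T[2,3])/w[2]
def tri(l):
    A=np.zeros((3,3));b=np.zeros(3)
    for c,uv in l:
        T,v=ray(c,uv);w=T[:3,:3]@v;w/=np.linalg.norm(w);P=np.eye(3)-np.outer(w,w);A+=P;b+=P@T[:3,3]
    x=np.linalg.solve(A,b); res=[]
    for c,uv in l:
        T,v=ray(c,uv);w=T[:3,:3]@v;w/=np.linalg.norm(w);res.append(np.linalg.norm((np.eye(3)-np.outer(w,w))@(x-T[:3,3])))
    return x,np.round(res,1)
E
cat > a.py <<'E'
from h import *
np.set_printoptions(precision=1,suppress=True)
s=r.sense();print(s["clock"],s["eef_pos"],s["tcp_rot"],s["opening"])
ims=[]
C={}
for n in("scene","top"):
    C[n]=vision.calibration(n);p,d=vision.grab_frame(n);np.save(n+"_d.npy",d);ims.append(p)
    cv2.imwrite(f"pics/{n}0.png",cv2.cvtColor(p,cv2.COLOR_RGB2BGR))
D={}
for t in["pack_green_grip","pack_green","pack_green_toe","charger","charger_lip","charger_head","kit_tray","meter","pack_red_1"]:
    for n in("scene","top"):
        L=vision.landmark_of(n,t)
        print(t,n,[(np.round(x["uv"],1).tolist(),round(x["conf"],2)) for x in L[:4]])
        if L: D[t,n]=L[0]["uv"]
    if (t,"scene") in D and (t,"top") in D: print("  tri",*tri([(C[n],D[t,n]) for n in("scene","top")]))
cv2.imwrite("pics/both0.png",cv2.cvtColor(np.vstack(ims),cv2.COLOR_RGB2BGR)[:, :])
E
python3 a.py
```

```text
0.0 [ 282.7 -556.8  230.5] [-3.1 -0.   0.5] 1.001604687377478
pack_green_grip scene [([286.4, 185.8], 0.76)]
pack_green_grip top [([296.3, 186.4], 0.75)]
  tri [ 449.7 -397.4  151.1] [1.1 1.1]
pack_green scene [([288.0, 237.6], 0.76)]
pack_green top [([287.3, 192.7], 0.61), ([285.3, 206.9], 0.25)]
  tri [ 460.1 -398.6   10.8] [3.6 3.6]
pack_green_toe scene [([280.8, 249.8], 0.72)]
pack_green_toe top [([308.7, 199.2], 0.73), ([285.2, 207.5], 0.63)]
  tri [ 443.2 -414.8   -3.9] [28.1 28.1]
charger scene [([281.7, 239.6], 0.64)]
charger top [([281.0, 190.6], 0.87)]
  tri [ 465.7 -384.8    0.4] [2.5 2.5]
charger_lip scene [([272.3, 236.6], 0.9)]
charger_lip top [([272.6, 206.5], 0.94)]
  tri [ 427.1 -366.1   33.5] [2.9 2.9]
charger_head scene [([279.2, 189.6], 0.73)]
charger_head top [([286.6, 171.5], 0.64), ([294.7, 189.2], 0.56)]
  tri [ 481.6 -380.7  124.8] [2.2 2.2]
kit_tray scene [([228.4, 269.6], 0.57)]
kit_tray top [([231.9, 244.6], 0.93), ([287.2, 170.0], 0.51)]
  tri [ 348.1 -282.2   -4.6] [0.8 0.8]
meter scene [([207.2, 259.2], 0.82)]
meter top [([209.8, 239.5], 0.61)]
  tri [ 356.4 -235.8   12.7] [0. 0.]
pack_red_1 scene [([307.1, 242.3], 0.9), ([271.9, 232.9], 0.71), ([259.4, 228.4], 0.57)]
pack_red_1 top [([269.4, 185.5], 0.92), ([256.6, 180.7], 0.8), ([303.4, 197.7], 0.74)]
  tri [ 480.3 -402.5  -15.6] [44.3 44.3]
```

View crop.

```bash
python3 - <<'E'
import cv2,numpy as np
a=cv2.imread("pics/scene0.png")[140:320,150:380];b=cv2.imread("pics/top0.png")[120:300,150:380]
f=lambda x:cv2.resize(x,None,fx=1.7*2,fy=1.7*2,interpolation=cv2.INTER_CUBIC)
cv2.imwrite("pics/s0c.png",cv2.resize(a,(766,600),interpolation=cv2.INTER_CUBIC));cv2.imwrite("pics/t0c.png",cv2.resize(b,(766,600),interpolation=cv2.INTER_CUBIC))
E
```

```text
(no output)
```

View pics/s0c.png

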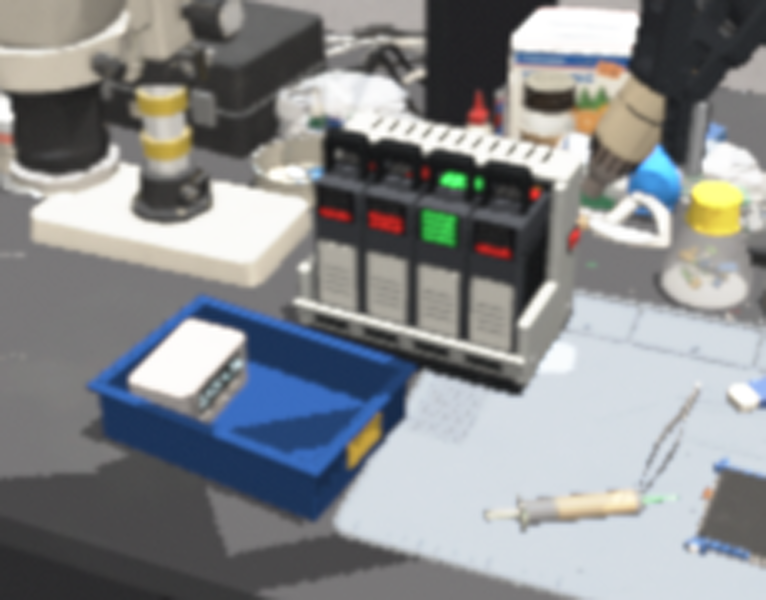

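View pics/t0c.png

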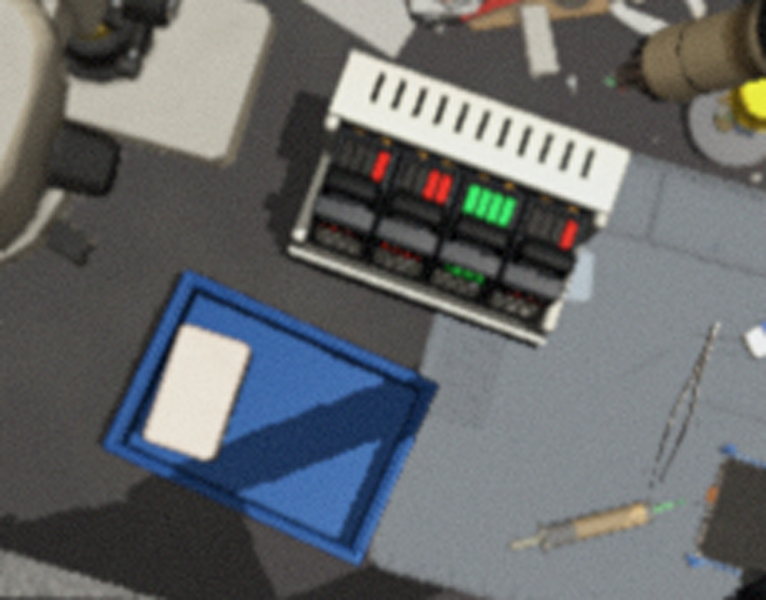

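```bash
python3 - <<'E'
from h import *
np.set_printoptions(precision=1,suppress=True)
c=vision.calibration("top");d=np.load("top_d.npy");cs=vision.calibration("scene")
print(c["extrinsics"]);print(cs["extrinsics"][:,3] if hasattr(cs["extrinsics"],"shape") else cs["extrinsics"])
P=np.full((384,512,3),np.nan)
for v in range(140,300):
    for u in range(170,350):
        if d[v,u]>0:P[v,u]=pt(c,(u,v),d[v,u])
f=lambda x,y:(int(150+x/3.33),int(120+y/3.33))
for n,(x,y) in dict(b1=(345,208),b2=(408,234),b3=(470,250),b4=(532,278),hoodL=(350,85),hoodR=(610,175),lipL=(300,250),lipR=(540,340),gt=(490,205),meter=(197,390),floor=(300,430),trL=(190,275),trR=(434,382),trBR=(360,558),trBL=(108,443)).items():
    u,v=f(x,y);print(n,(u,v),P[v,u])
m=(P[...,2]>140)&(P[...,2]<165)
from scipy import ndimage
vv,uu=np.where(m&(np.arange(384)[:,None]<215));print(len(vv))
b=np.zeros(m.shape,np.uint8);b[m]=1
for z in (100,115,125,135,145,152,160):
    print(z,(P[...,2]>z).sum())
n,l,st,ce=cv2.connectedComponentsWithStats(b)
for i in range(1,n):
    if st[i,4]>8: q=P[l==i];print(st[i],ce[i],np.nanmean(q,0),np.nanmax(q[:,2]))
print("two view handle",tri([(c,(291,195.6)),(cs,(285.8,187))]), "z147",onz(c,(291,195.6),147),onz(cs,(286,186.5),147))
E
```

```text
[[   0.    -1.     0.1  314. ]
 [  -1.    -0.    -0.  -310.6]
 [   0.    -0.1   -1.   950.7]
 [   0.     0.     0.     1. ]]
[-306.2 -443.7  533.2    1. ]
b1 (253, 182) [ 460.6 -320.6  122.3]
b2 (272, 190) [ 446.5 -356.4  122.4]
b3 (291, 195) [ 437.9 -391.8  124.2]
b4 (309, 203) [ 424.3 -425.9  121.7]
hoodL (255, 145) [ 528.7 -322.3  133.5]
hoodR (333, 172) [ 482.8 -469.4  130.4]
lipL (240, 195) [ 448.4 -295.8   33.5]
lipR (312, 222) [ 397.2 -445.2   30.9]
gt (297, 181) [ 465.  -402.8  122.6]
meter (209, 237) [ 360.  -236.5   43.4]
floor (240, 249) [ 338.9 -298.9    5.1]
trL (207, 202) [ 430.8 -229.5   41.7]
trR (280, 234) [ 370.3 -379.    40.6]
trBR (258, 287) [ 263.4 -337.4   42.1]
trBL (182, 253) [ 326.3 -183.4   41.9]
576
100 4878
115 4683
125 3028
135 1041
145 969
152 775
160 405
[247 169  18  13 141] [255.3 174.8] [ 468.4 -324.1  152.6] 157.46287528407242
[266 176  18  13 142] [274.7 181.9] [ 456.6 -359.2  152.5] 159.23226313194766
[285 183  19  13 146] [294.2 189. ] [ 444.9 -394.6  152.3] 157.26126818593946
[305 190  18  13 146] [313.6 195.9] [ 433.3 -429.9  152.2] 156.47339426280905
two view handle (array([ 432.6, -392.5,  156. ]), array([3.8, 3.8])) z147 [ 433.4 -389.6  147. ] [ 453.9 -395.3  147. ]
```

```bash
cat >> h.py <<'E'
def go(target,yaw=None):
    s=r.sense();rot=np.array(s["tcp_rot"]);Rm=R.from_euler("xyz",rot).as_matrix()
    d=Rm.T@(np.array(target)-s["eef_pos"])/10
    print("t",round(s["clock"],2),"tcp",np.round(s["eef_pos"],1),"rot",np.round(rot,3),"open",round(s["opening"],3),"F",np.round(s["contact_force"],1),"q",np.round(s["qpos"],2))
    print(" delta cm",np.round(d,2),"yaw", None if yaw is None else round(-(yaw-rot[2]),3))
E
python3 -c "
from h import *
go([430,-390,235],1.25)"
```

```text
t 1.0 tcp [ 282.9 -557.3  231.3] rot [ 3.142 -0.     0.47 ] open 0.997 F [ 0.5  0.2 -0.3] q [-1.1   0.35  1.63  0.    1.16 -0.  ]
 delta cm [20.69 -8.26 -0.37] yaw -0.78
```

>>> play_rows(steps=[{"delta_pos":[2.6,-1.0,-0.4],"yaw":-0.1,"jaw":60},{"delta_pos":[5.6,-2.2,-0.4],"yaw":-0.22,"jaw":40},{"delta_pos":[9,-3.6,-0.4],"yaw":-0.34,"jaw":34},{"delta_pos":[12.5,-5,-0.4],"yaw":-0.46,"jaw":34},{"delta_pos":[16,-6.4,-0.4],"yaw":-0.58,"jaw":34},{"delta_pos":[19,-7.6,-0.4],"yaw":-0.7,"jaw":34},{"delta_pos":[20.7,-8.3,-0.4],"yaw":-0.78,"jaw":34},{"delta_pos":[20.7,-8.3,-0.4],"yaw":-0.78,"jaw":34}])

```text
clock: 1.8
eef_pos: [431.3, -387.9, 235.4]
tcp_rot: [3.141, -0.0, 1.254]
contact_force: [0.1, -0.6, -0.3]
opening: 0.336
grasp_force: 0.0
```

```bash
cat > w.py <<'E'
from h import *
import sys
np.set_printoptions(precision=1,suppress=True)
k=sys.argv[1]
go([430,-390,235],1.25)
c=vision.calibration("wrist");p,d=vision.grab_frame("wrist");np.savez(f"w{k}.npz",p=p,d=d,K=c["mtx"],k1=c["k1"],T=c["extrinsics"])
cv2.imwrite(f"pics/w{k}.png",cv2.cvtColor(p,cv2.COLOR_RGB2BGR))
print(c["extrinsics"])
for t in["pack_green_grip","charger_head","charger_lip"]:
    L=vision.landmark_of("wrist",t)
    print(t,[(np.round(x["uv"],1).tolist(),round(x["conf"],2),np.round(onz(c,x["uv"],147 if "grip" in t else (124 if "head" in t else 32)),1)) for x in L[:3]])
E
python3 w.py 1
```

```text
t 1.8 tcp [ 431.3 -387.9  235.4] rot [ 3.1 -0.   1.3] open 0.336 F [ 0.1 -0.6 -0.3] q [-0.7  0.3  1.7  0.   1.1 -0.4]
 delta cm [-0.2 -0.1  0. ] yaw 0.004
[[   0.9   -0.3   -0.1  456.2]
 [  -0.3   -0.9   -0.3 -309.2]
 [   0.     0.3   -0.9  378.2]
 [   0.     0.     0.     1. ]]
pack_green_grip [([271.1, 196.4], 0.96, array([ 443.2, -393.8,  147. ])), ([242.7, 140.9], 0.37, array([ 436.3, -346.1,  147. ])), ([278.5, 124.6], 0.17, array([ 464.4, -343. ,  147. ]))]
charger_head [([313.5, 162.7], 0.74, array([ 483.6, -384.9,  124. ]))]
charger_lip [([240.3, 142.2], 0.83, array([ 423.4, -364.9,   32. ])), ([279.2, 122.9], 0.72, array([ 469.8, -358.3,   32. ]))]
```

View pics/w1.png

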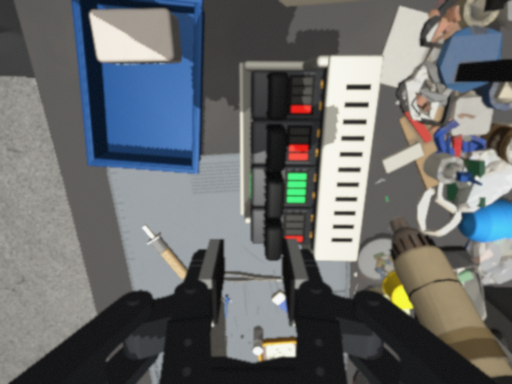

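```bash
python3 - <<'E'
from h import *
np.set_printoptions(precision=1,suppress=True)
W=np.load("w1.npz");c=dict(mtx=W["K"],k1=float(W["k1"]),extrinsics=W["T"]);d=W["d"]
P=np.full((384,512,3),np.nan)
for v in range(50,275):
    for u in range(220,400):
        if d[v,u]>0:P[v,u]=pt(c,(u,v),d[v,u])
for n,(lo,hi) in dict(bar=(148,162),hood=(126,140)).items():
    b=((P[...,2]>lo)&(P[...,2]<hi)).astype(np.uint8)
    k,l,st,ce=cv2.connectedComponentsWithStats(b)
    for i in range(1,k):
        if st[i,4]>40:
            q=P[l==i];print(n,st[i],q.mean(0),np.percentile(q[:,2],[10,50,90]),cv2.minAreaRect(q[:,:2].astype(np.float32)))
ct=vision.calibration("top")
print(tri([(ct,(294.2,189)),(c,(271.1,196.4))]))
Rm=R.from_euler("xyz",r.sense()["tcp_rot"]).as_matrix();print(Rm)
E
```

```text
bar [ 267   71   23   50 1001] [ 469.1 -323.1  153.4] [151.5 153.6 154.8] ((469.2952880859375, -323.8785705566406), (32.183902740478516, 14.624419212341309), 71.82522583007812)
bar [266 128  20  44 814] [ 457.1 -358.3  153.4] [151.5 153.6 154.8] ((457.11187744140625, -359.15216064453125), (31.609264373779297, 13.969118118286133), 72.25144958496094)
bar [265 178  19  40 707] [ 445.3 -393.2  153.3] [151.2 153.6 154.7] ((445.3592834472656, -394.0368957519531), (30.6052188873291, 13.940323829650879), 72.35926818847656)
bar [264 223  19  38 627] [ 433.5 -428.4  153.2] [150.8 153.6 154.6] ((433.3120422363281, -429.69622802734375), (30.948284149169922, 13.967899322509766), 71.60533142089844)
hood [  310    55    74   206 10497] [ 507.  -385.1  132. ] [131.1 132.2 133.1] ((503.9058532714844, -394.55780029296875), (168.71188354492188, 46.791439056396484), 73.45378112792969)
hood [266 124  18   5  46] [ 461.1 -344.1  133.1] [127.4 133.5 139.6] ((461.6829528808594, -344.4984436035156), (1.475290060043335, 13.062045097351074), 75.34590911865234)
hood [265 170  18   7  62] [ 449.2 -379.7  134.4] [129.2 134.6 138.7] ((450.0643310546875, -380.50067138671875), (2.3076865673065186, 13.746578216552734), 70.27835845947266)
(array([ 444.3, -394.1,  148.6]), array([1.4, 1.4]))
[[ 0.3  0.9 -0. ]
 [ 0.9 -0.3 -0. ]
 [-0.  -0.  -1. ]]
```

>>> play_rows(steps=[{"delta_pos":[-0.2,1.5,0.5],"yaw":0,"jaw":34},{"delta_pos":[-0.2,1.5,1.5],"yaw":0,"jaw":34},{"delta_pos":[-0.2,1.5,3],"yaw":0,"jaw":34},{"delta_pos":[-0.2,1.5,4.5],"yaw":0,"jaw":34},{"delta_pos":[-0.2,1.5,5.5],"yaw":0,"jaw":34},{"delta_pos":[-0.2,1.5,6],"yaw":0,"jaw":34},{"delta_pos":[-0.2,1.5,6],"yaw":0,"jaw":34},{"delta_pos":[-0.2,1.5,6],"yaw":0,"jaw":34}])

```text
clock: 2.8
eef_pos: [443.7, -396.3, 175.5]
tcp_rot: [3.141, 0.0, 1.25]
contact_force: [-0.3, -0.1, 0.7]
opening: 0.344
grasp_force: 0.0
```

```bash
python3 -c "
from h import *
go([445,-394.1,136],1.2505)"
```

```text
t 2.8 tcp [ 443.7 -396.3  175.5] rot [3.141 0.    1.25 ] open 0.344 F [-0.3 -0.1  0.7] q [-0.73  0.36  1.75  0.    1.02 -0.41]
 delta cm [0.25 0.05 3.95] yaw -0.001
```

>>> play_rows(steps=[{"delta_pos":[0.2,0,1],"yaw":0,"jaw":34},{"delta_pos":[0.2,0,2.4],"yaw":0,"jaw":34},{"delta_pos":[0.2,0,3.5],"yaw":0,"jaw":34},{"delta_pos":[0.2,0,3.9],"yaw":0,"jaw":34},{"delta_pos":[0.2,0,3.9],"yaw":0,"jaw":34},{"delta_pos":[0.2,0,3.9],"yaw":0,"jaw":20},{"delta_pos":[0.2,0,3.9],"yaw":0,"jaw":10},{"delta_pos":[0.2,0,3.9],"yaw":0,"jaw":0}], grip_force=25)

```text
clock: 3.6
eef_pos: [444.3, -394.4, 136.5]
tcp_rot: [3.141, 0.0, 1.25]
contact_force: [0.1, 0.2, -3.5]
opening: 0.157
grasp_force: 28.6
```

```bash
python3 - <<'E'
from h import *
go([445,-394.1,136],1.2505)
# arc of the bar about the toe: tool y (= rearward) and tool z (= down) in cm
for a in np.linspace(0,.36,9):
    c,s=np.cos(a),np.sin(a); print(round(a,3),np.round([(18*c-137*s-18)/10,-(137*c+18*s-137)/10],2))
E
```

```text
t 3.6 tcp [ 444.3 -394.4  136.5] rot [3.141 0.    1.25 ] open 0.157 F [ 0.1  0.2 -3.5] q [-0.73  0.41  1.78 -0.    0.95 -0.41]
 delta cm [0.05 0.06 0.05] yaw -0.001
0.0 [ 0. -0.]
0.045 [-0.62 -0.07]
0.09 [-1.24 -0.11]
0.135 [-1.86 -0.12]
0.18 [-2.48 -0.1 ]
0.225 [-3.1  -0.06]
0.27 [-3.72  0.02]
0.315 [-4.33  0.12]
0.36 [-4.94  0.24]
```

>>> play_rows(steps=[{"delta_pos":[0,-0.5,-0.06],"yaw":0,"jaw":0},{"delta_pos":[0,-1.1,-0.1],"yaw":0,"jaw":0},{"delta_pos":[0,-1.7,-0.12],"yaw":0,"jaw":0},{"delta_pos":[0,-2.3,-0.11],"yaw":0,"jaw":0},{"delta_pos":[0,-2.8,-0.08],"yaw":0,"jaw":0},{"delta_pos":[0,-3.2,-0.05],"yaw":0,"jaw":0},{"delta_pos":[0,-3.4,-0.03],"yaw":0,"jaw":0},{"delta_pos":[0,-3.4,-0.03],"yaw":0,"jaw":0}], grip_force=20)

```text
clock: 4.4
eef_pos: [414.0, -385.0, 137.9]
tcp_rot: [3.135, 0.002, 1.249]
contact_force: [9.1, -2.4, -3.3]
opening: 0.156
grasp_force: 68.3
```

```bash
python3 - <<'E'
from h import *
go([445,-394.1,136],1.2505)
for n in("scene","wrist"):
    p,d=vision.grab_frame(n);cv2.imwrite(f"pics/{n}2.png",cv2.cvtColor(p,cv2.COLOR_RGB2BGR))
a=cv2.imread("pics/scene2.png")[140:290,190:390]
cv2.imwrite("pics/c2.png",cv2.resize(a,(800,600),interpolation=cv2.INTER_CUBIC))
E
```

```text
t 4.4 tcp [ 414.  -385.   137.9] rot [3.135e+00 2.000e-03 1.249e+00] open 0.156 F [ 9.1 -2.4 -3.3] q [-0.75  0.37  1.85  0.    0.92 -0.43]
 delta cm [0.12 3.22 0.22] yaw -0.001
```

View pics/c2.png

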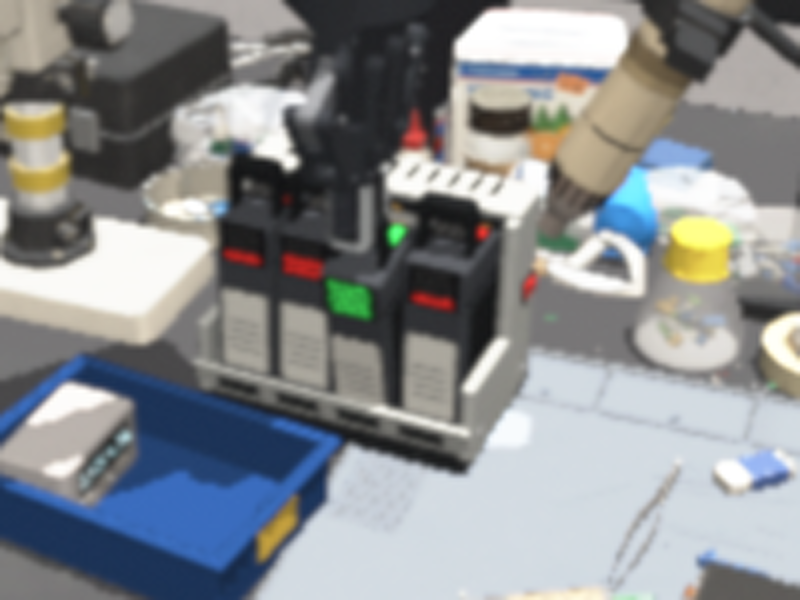

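>>> play_rows(steps=[{"delta_pos":[0,-0.3,0.02],"yaw":0,"jaw":0},{"delta_pos":[0,-0.6,0.06],"yaw":0,"jaw":0},{"delta_pos":[0,-0.9,0.1],"yaw":0,"jaw":0},{"delta_pos":[0,-1.2,0.14],"yaw":0,"jaw":0},{"delta_pos":[0,-1.3,0.14],"yaw":0,"jaw":0},{"delta_pos":[0,-1.3,0.14],"yaw":0,"jaw":0},{"delta_pos":[0,-1.4,-0.1],"yaw":0,"jaw":0},{"delta_pos":[0,-1.5,-0.4],"yaw":0,"jaw":0}])

```text
clock: 5.3
eef_pos: [400.7, -380.8, 142.0]
tcp_rot: [3.133, 0.002, 1.249]
contact_force: [11.5, -4.4, -4.7]
opening: 0.159
grasp_force: 81.7
```

```bash
python3 - <<'E'
from h import *
go([445,-394.1,136],1.2505)
p,d=vision.grab_frame("scene");cv2.imwrite(f"pics/s3.png",cv2.cvtColor(p,cv2.COLOR_RGB2BGR))
a=cv2.imread("pics/s3.png")[140:290,190:390]
cv2.imwrite("pics/c3.png",cv2.resize(a,(800,600),interpolation=cv2.INTER_CUBIC))
E
```

```text
t 5.3 tcp [ 400.7 -380.8  142. ] rot [3.133e+00 2.000e-03 1.249e+00] open 0.159 F [11.5 -4.4 -4.7] q [-0.76  0.34  1.88  0.    0.92 -0.44]
 delta cm [0.14 4.62 0.64] yaw -0.001
```

View pics/c3.png

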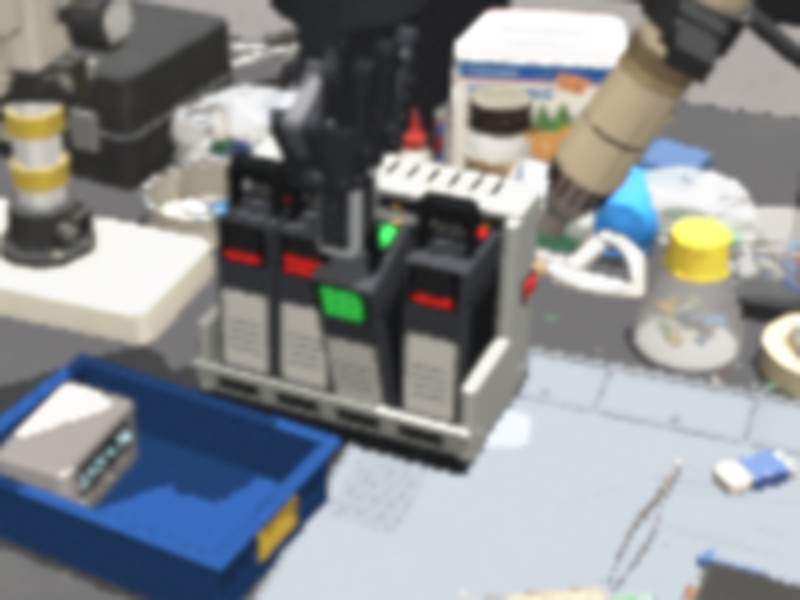

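>>> play_rows(steps=[{"delta_pos":[0,-0.2,-0.6],"yaw":0,"jaw":0},{"delta_pos":[0,-0.5,-1.3],"yaw":0,"jaw":0},{"delta_pos":[0,-0.7,-2],"yaw":0,"jaw":0},{"delta_pos":[0,-1.0,-2.6],"yaw":0,"jaw":0},{"delta_pos":[0,-1.2,-3.2],"yaw":0,"jaw":0},{"delta_pos":[0,-1.4,-3.8],"yaw":0,"jaw":0},{"delta_pos":[0,-1.6,-4.4],"yaw":0,"jaw":0},{"delta_pos":[0,-1.8,-5],"yaw":0,"jaw":0}], grip_force=40)

```text
clock: 6.15
eef_pos: [379.9, -372.8, 190.8]
tcp_rot: [-3.14, -0.0, 1.25]
contact_force: [-0.4, -1.0, -3.4]
opening: 0.154
grasp_force: 40.3
```

```bash
python3 - <<'E'
from h import *
go([445,-394.1,136],1.2505)
p,d=vision.grab_frame("scene");cv2.imwrite(f"pics/s4.png",cv2.cvtColor(p,cv2.COLOR_RGB2BGR))
a=cv2.imread("pics/s4.png")[140:290,190:390]
cv2.imwrite("pics/c4.png",cv2.resize(a,(800,600),interpolation=cv2.INTER_CUBIC))
E
```

```text
t 6.15 tcp [ 379.9 -372.8  190.8] rot [-3.14 -0.    1.25] open 0.154 F [-0.4 -1.  -3.4] q [-0.78  0.26  1.87 -0.    1.02 -0.46]
 delta cm [0.03 6.86 5.47] yaw -0.001
```

View pics/c4.png

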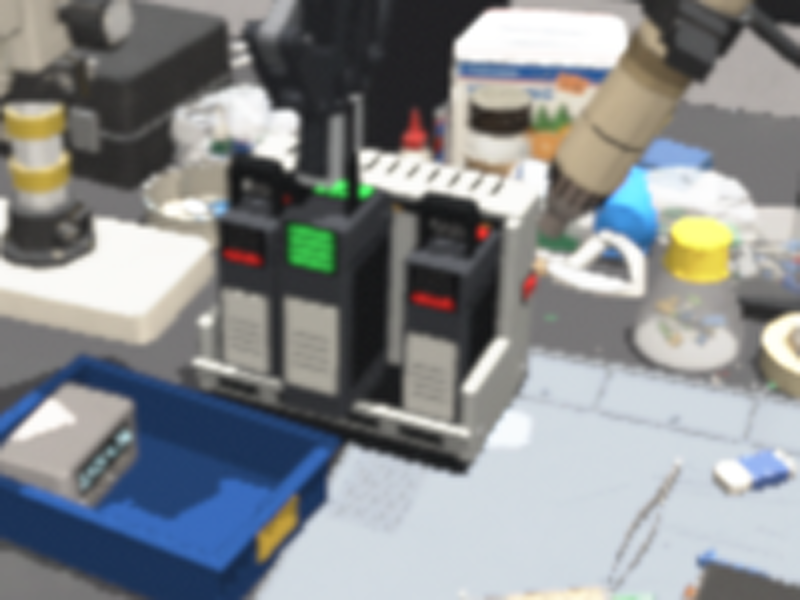

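>>> play_rows(steps=[{"delta_pos":[0,-0.7,-0.5],"yaw":0,"jaw":0},{"delta_pos":[0,-2,-1],"yaw":0,"jaw":0},{"delta_pos":[0.5,-3.5,-1],"yaw":0.01,"jaw":0},{"delta_pos":[1.4,-5,-1],"yaw":0.02,"jaw":0},{"delta_pos":[2.4,-6.2,-1],"yaw":0.04,"jaw":0},{"delta_pos":[3.3,-7,-1],"yaw":0.06,"jaw":0},{"delta_pos":[3.8,-7.4,-1],"yaw":0.065,"jaw":0},{"delta_pos":[3.8,-7.5,-1],"yaw":0.065,"jaw":0}])

```text
clock: 7.0
eef_pos: [321.4, -312.8, 200.8]
tcp_rot: [3.141, 0.0, 1.185]
contact_force: [-1.2, 0.1, -3.7]
opening: 0.145
grasp_force: 40.3
```

```bash
python3 - <<'E'
from h import *
np.set_printoptions(precision=1,suppress=True)
c={}
for n in("scene","wrist","top"):
    c[n]=vision.calibration(n);p,d=vision.grab_frame(n);np.savez(n+"5.npz",p=p,d=d);cv2.imwrite(f"pics/{n}5.png",cv2.cvtColor(p,cv2.COLOR_RGB2BGR))
go([320.4,-312.2,136],1.185)
for n in c:
  for t in("kit_tray","meter","pack_green","pack_green_toe"):
    print(n,t,[(np.round(x["uv"]),round(x["conf"],2),onz(c[n],x["uv"],6 if t=="meter" else 0)) for x in vision.landmark_of(n,t)[:2]])
a=cv2.imread("pics/scene5.png")[140:290,150:350];b=cv2.imread("pics/wrist5.png")
cv2.imwrite("pics/c5.png",np.hstack([cv2.resize(a,(400,300)),cv2.resize(b,(400,300))]))
E
```

```text
t 7.15 tcp [ 321.9 -313.9  200.8] rot [3.1 0.  1.2] open 0.151 F [-0.8  0.6 -2.7] q [-0.8  0.1  2.  -0.   1.  -0.4]
 delta cm [ 0.1 -0.2  6.5] yaw 0.0
scene kit_tray [(array([225., 269.]), 0.82, array([ 343.4, -277.1,    0. ])), (array([270., 232.]), 0.66, array([ 494.3, -356.3,    0. ]))]
scene meter [(array([206., 261.]), 0.84, array([ 358.8, -232.9,    6. ]))]
scene pack_green [(array([240., 243.]), 0.71, array([ 442.9, -292.7,    0. ]))]
scene pack_green_toe [(array([232., 258.]), 0.95, array([ 384. , -284.6,    0. ])), (array([256., 232.]), 0.16, array([ 490.2, -324. ,    0. ]))]
wrist kit_tray [(array([265., 124.]), 0.61, array([ 347.2, -281.2,    0. ]))]
wrist meter [(array([260.,  76.]), 0.83, array([ 359.7, -235.5,    6. ]))]
wrist pack_green [(array([271., 180.]), 0.88, array([ 331.1, -342.4,    0. ]))]
wrist pack_green_toe [(array([233., 179.]), 0.96, array([ 291.2, -325. ,    0. ]))]
top kit_tray []
top meter []
top pack_green []
top pack_green_toe []
```

View pics/c5.png

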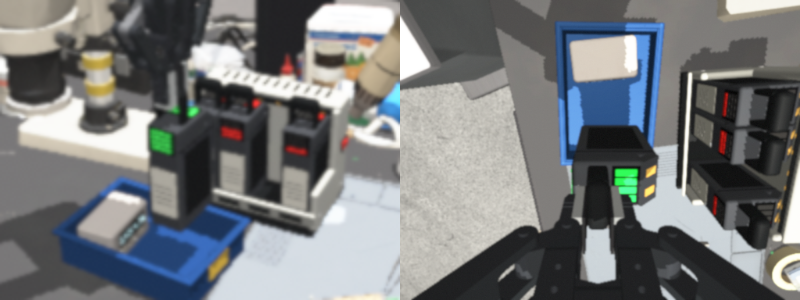

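>>> play_rows(steps=[{"delta_pos":[0.1,-0.2,0.6],"yaw":0,"jaw":0},{"delta_pos":[0.1,-0.2,1.8],"yaw":0,"jaw":0},{"delta_pos":[0.1,-0.2,3],"yaw":0,"jaw":0},{"delta_pos":[0.1,-0.2,4.2],"yaw":0,"jaw":0},{"delta_pos":[0.1,-0.2,5.2],"yaw":0,"jaw":0},{"delta_pos":[0.1,-0.2,5.8],"yaw":0,"jaw":0},{"delta_pos":[0.1,-0.2,6.1],"yaw":0,"jaw":0},{"delta_pos":[0.1,-0.2,6.1],"yaw":0,"jaw":0}])

```text
clock: 8.55
eef_pos: [319.9, -311.7, 139.2]
tcp_rot: [-3.141, -0.0, 1.185]
contact_force: [-0.4, 0.1, -3.6]
opening: 0.155
grasp_force: 40.3
```

>>> play_rows(steps=[{"delta_pos":[0,0,0.1],"yaw":0,"jaw":0},{"delta_pos":[0,0,0.2],"yaw":0,"jaw":0},{"delta_pos":[0,0,0.3],"yaw":0,"jaw":0},{"delta_pos":[0,0,0.4],"yaw":0,"jaw":0},{"delta_pos":[0,0,0.5],"yaw":0,"jaw":0},{"delta_pos":[0,0,0.6],"yaw":0,"jaw":0},{"delta_pos":[0,0,0.6],"yaw":0,"jaw":0},{"delta_pos":[0,0,0.6],"yaw":0,"jaw":0}])

```text
clock: 9.35
eef_pos: [320.1, -312.3, 135.9]
tcp_rot: [3.141, 0.001, 1.185]
contact_force: [-8.7, 6.3, 31.8]
opening: 0.152
grasp_force: 44.8
```

>>> play_rows(steps=[{"delta_pos":[0,0,-0.1],"yaw":0,"jaw":0},{"delta_pos":[0,0,-0.2],"yaw":0,"jaw":0},{"delta_pos":[0,0,-0.25],"yaw":0,"jaw":0},{"delta_pos":[0,0,-0.25],"yaw":0,"jaw":0},{"delta_pos":[0,0,-0.25],"yaw":0,"jaw":0},{"delta_pos":[0,0,-0.25],"yaw":0,"jaw":0},{"delta_pos":[0,0,-0.25],"yaw":0,"jaw":0},{"delta_pos":[0,0,-0.25],"yaw":0,"jaw":0}])

```text
clock: 10.15
eef_pos: [319.9, -311.8, 136.0]
tcp_rot: [-3.141, -0.0, 1.185]
contact_force: [-0.8, 0.4, 0.0]
opening: 0.149
grasp_force: 40.7
```

```bash
python3 - <<'E'
from h import *
np.set_printoptions(precision=1,suppress=True)
go([320.4,-312.2,136],1.185)
for n in("scene","wrist"):
    c=vision.calibration(n);p,d=vision.grab_frame(n);cv2.imwrite(f"pics/{n}6.png",cv2.cvtColor(p,cv2.COLOR_RGB2BGR))
    for t in("pack_green","pack_green_toe"):
        print(n,t,[(np.round(x["uv"]),round(x["conf"],2),onz(c,x["uv"],6)) for x in vision.landmark_of(n,t)[:1]])
a=cv2.imread("pics/scene6.png")[170:290,150:310];b=cv2.imread("pics/wrist6.png")
cv2.imwrite("pics/c6.png",np.hstack([cv2.resize(a,(400,300)),cv2.resize(b,(400,300))]))
E
```

```text
t 10.15 tcp [ 319.9 -311.8  136. ] rot [-3.1 -0.   1.2] open 0.149 F [-0.8  0.4  0. ] q [-0.8  0.2  2.1  0.   0.8 -0.4]
 delta cm [-0.   0.1  0. ] yaw -0.0
scene pack_green [(array([240., 272.]), 0.77, array([ 328.9, -313.1,    6. ]))]
scene pack_green_toe [(array([283., 236.]), 0.5, array([ 471.8, -389.3,    6. ]))]
wrist pack_green [(array([269., 180.]), 0.88, array([ 332.2, -318.2,    6. ]))]
wrist pack_green_toe [(array([233., 177.]), 0.94, array([ 303.3, -303.6,    6. ]))]
```

View pics/c6.png

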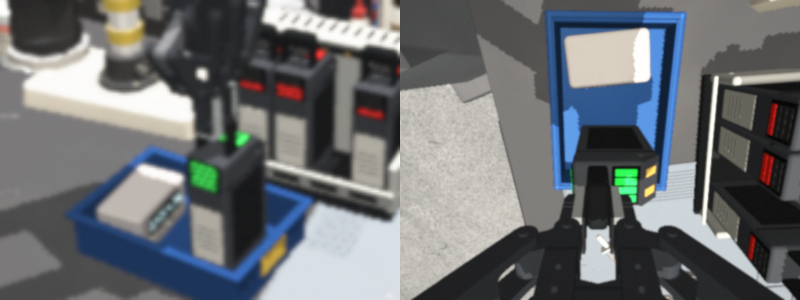

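>>> play_rows(steps=[{"delta_pos":[0,0,0],"yaw":0,"jaw":17},{"delta_pos":[0,0,0],"yaw":0,"jaw":20},{"delta_pos":[0,0,0],"yaw":0,"jaw":25},{"delta_pos":[0,0,0],"yaw":0,"jaw":32},{"delta_pos":[0,0,0],"yaw":0,"jaw":40},{"delta_pos":[0,0,0],"yaw":0,"jaw":40},{"delta_pos":[0,0,-0.5],"yaw":0,"jaw":40},{"delta_pos":[0,0,-1.2],"yaw":0,"jaw":40}], grip_force=20)

```text
clock: 11.25
eef_pos: [319.8, -311.6, 148.3]
tcp_rot: [-3.141, -0.0, 1.185]
contact_force: [0.3, -1.1, 0.5]
opening: 0.404
grasp_force: 0.0
```

>>> play_rows(steps=[{"delta_pos":[0,0,-1],"yaw":0,"jaw":40},{"delta_pos":[0,0,-2.5],"yaw":0,"jaw":40},{"delta_pos":[0,0,-4.5],"yaw":0,"jaw":40},{"delta_pos":[0,0,-6.5],"yaw":0,"jaw":40},{"delta_pos":[0,0,-8],"yaw":0,"jaw":40},{"delta_pos":[0,0,-9],"yaw":0,"jaw":40},{"delta_pos":[0,0,-9],"yaw":0,"jaw":40},{"delta_pos":[0,0,-9],"yaw":0,"jaw":40}])

```text
clock: 12.05
eef_pos: [319.8, -311.7, 238.0]
tcp_rot: [3.141, 0.0, 1.185]
contact_force: [-0.1, -0.6, 0.5]
opening: 0.396
grasp_force: 0.0
```

```bash
python3 - <<'E'
from h import *
np.set_printoptions(precision=1,suppress=True)
go([320.4,-312.2,136],1.185)
for n in("scene","wrist"):
    c=vision.calibration(n);p,d=vision.grab_frame(n);cv2.imwrite(f"pics/{n}7.png",cv2.cvtColor(p,cv2.COLOR_RGB2BGR))
    for t in("pack_green","meter"):
        print(n,t,[(np.round(x["uv"]),round(x["conf"],2),onz(c,x["uv"],6)) for x in vision.landmark_of(n,t)[:1]])
a=cv2.imread("pics/scene7.png")[150:290,150:340];b=cv2.imread("pics/wrist7.png")
cv2.imwrite("pics/c7.png",np.hstack([cv2.resize(a,(400,300)),cv2.resize(b,(400,300))]))
E
```

```text
t 12.05 tcp [ 319.8 -311.7  238. ] rot [3.1 0.  1.2] open 0.396 F [-0.1 -0.6  0.5] q [-0.8  0.1  2.  -0.   1.1 -0.4]
 delta cm [-0.   0.1 10.2] yaw -0.0
scene pack_green [(array([206., 262.]), 0.66, array([ 355.9, -232.3,    6. ]))]
scene meter [(array([207., 260.]), 0.93, array([ 361.4, -234. ,    6. ]))]
wrist pack_green [(array([264., 156.]), 0.57, array([ 329.3, -318.4,    6. ]))]
wrist meter [(array([260.,  78.]), 0.69, array([ 358.4, -234.3,    6. ]))]
```

View pics/c7.png

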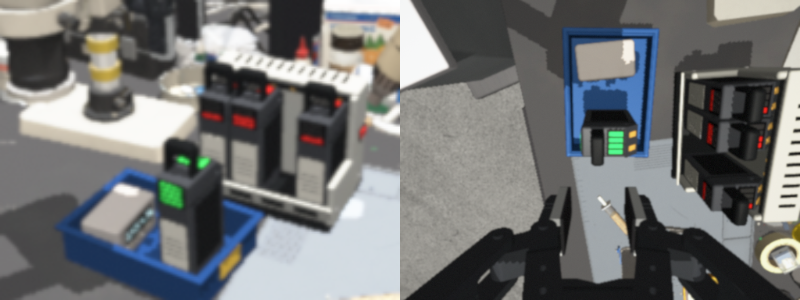

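```bash
python3 - <<'E'
from h import *
np.set_printoptions(precision=1,suppress=True)
for n in("wrist",):
    c=vision.calibration(n);p,d=vision.grab_frame(n)
    P=np.full((384,512,3),np.nan)
    for v in range(60,300):
        for u in range(220,512):
            if d[v,u]>0:P[v,u]=pt(c,(u,v),d[v,u])
    b=((P[...,2]>147)&(P[...,2]<162)).astype(np.uint8)
    k,l,st,ce=cv2.connectedComponentsWithStats(b)
    for i in range(1,k):
        if st[i,4]>40:
            q=P[l==i];print(n,st[i],q.mean(0),np.percentile(q[:,2],[10,50,90]),cv2.minAreaRect(q[:,:2].astype(np.float32)))
E
```

```text
wrist [ 439  112   30   47 1012] [ 467.5 -322.4  152.6] [149.4 153.3 154.5] ((468.1565246582031, -323.89276123046875), (32.582069396972656, 14.384661674499512), 70.88201904296875)
wrist [434 164  27  42 888] [ 455.6 -357.5  152.8] [149.6 153.4 154.7] ((456.6925048828125, -359.061279296875), (31.37051010131836, 14.453393936157227), 72.74852752685547)
wrist [243 174  18  38 622] [ 318.4 -309.8  149.6] [148.2 149.7 150.8] ((317.8914489746094, -310.2640380859375), (30.269893646240234, 13.337154388427734), 68.24053955078125)
wrist [424 252  23  37 702] [ 432.1 -427.6  152.6] [149.1 153.3 154.6] ((432.7503356933594, -429.55926513671875), (31.873754501342773, 14.308953285217285), 72.08019256591797)
```

The three red packs are within about 1 mm of where they started. The green pack's handle top is at z ≈ 150, which puts its foot on the tray floor at z = 6, and the gripper is clear.

```bash
python3 -c "
from rig import r
print(r.sign_off())"
```

```text
the job is handed in; nothing more can be done
None
```

The green-gauge pack was tipped out, lifted clear and set down upright in the kit tray beside the meter. By camera, the red packs moved no more than about 1 mm and the meter no more than a few mm. The job was handed in at about 12 s; the sign-off returned no verdict.

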